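# Set up a flame-test place

## Robot

A 6-joint arm with a two-finger parallel gripper is mounted at the origin on the work surface. World frame = base frame: x ahead of the robot, y to its left, z up, the work surface at z = 0. Lengths are in mm, angles in degrees, forces in N, time in s.
With the tool pointing down it reaches from about 250 to 800 mm from the base axis. Payload 3.9 kg.
Tool frame: the origin (TCP) lies between the finger pads; the fingertips stand 14 mm ahead of it and the grasp point (between the pads) lies 5 mm behind it; z points along the fingers, y is the line along which they close (so a half turn about z gives the same grasp; the last joint's range is limited). The gripper opens to 85 mm and grips with 20 to 120 N. Pads are 22 mm wide; open, the fingers measure 114 mm over their backs; the gripper's body (76 mm by 85 mm) begins 54 mm behind the grasp point. The pads swing forward as they close: fully open they stand 13 mm farther back than shut.
Start: joints at [69.844, 14.897, -7.913, 67.191, 0, 90], TCP at [180.904, 492.838, 245.304] pointing down, gripper open.
Joint ranges: [-159.42, 159.42], [-47.68, 98.78], [-73.54, 78.23], [-108.79, 121.32], [-90, 84.71], [-180, 180]. Speed limits (degrees/s): [147.25, 147.25, 180, 180, 180, 180].

## Interface

Orientations are given as a 3x3 rotation matrix whose columns are the frame's x, y, z axes.
In Python, from cell import r, cams gives the robot as it stands. The module is installed in compiled form; this text tells all that it offers.
- The arm moves only by the tool arm_command, never from a script. Its argument "series" is a list of rows, each an object with "linear": the shift along the tool's x, y, z in cm, a list of three; "roll": the turn about the tool's z in rad. A call has exactly 5 rows; each row shifts and turns the commanded pose from where the row before left it, along the tool's axes as they then stand; what a row does not reach is not made up. A row lasts 1/8 s, in which the tool goes at most 62.5 mm and 10.7 degrees, less where a joint would pass 70% of its speed; a pose out of reach is approached as far as the arm can. A call with a gripper value outside its range is refused whole. "jaw" is the closure in counts, from 0 (fully open) to 255 (shut), set as the call begins (left out, the last holds). The fingers move at their own pace and stop on an object; "force" is the grip in N (left out, the last holds). Time passes only in rows, so rows that do not move let the fingers close, or fill a call up. It gives the time, the measured TCP pose, the force, the opening and the grip force at its end, in the units of the state.
- r.observe(): the state, without advancing time (a new reading comes with each control period).
- cams.get_image(name): name is "scene" or "top"; returns the picture (384x512x3 uint8, red, green, blue); there is no depth.
- cams.get_calibration(name): a dict with "fovy" (degrees; the focal length in pixels is half the picture's height over the tangent of half this angle, whatever the lens; pixels are square), "cx", "cy" (the principal point, pixels), "rvec" (rotation vector, rad) and "tvec" (3), from world to camera coordinates, as OpenCV has them. Camera axes: x right, y down, z forward; pixel columns grow to the right and rows downward; lengths in mm; the calibration is good to about 2 mm. A picture is of the moment at which its call begins. get_calibration takes no time and is no camera call.
- r.job_done(): hands the job in; it is judged then, once.
The state is a dict: "clock": time; "joint_positions": joint angles; "qvel": joint speeds; "joint_torque": joint torques, N m; "tcp_pos": TCP position; "orientation": TCP orientation; "ft_force": force on the tool from outside, world axes, zero at the start; "torque": the same for the moment, N m; "grip_width": finger opening in mm; "finger_force": force on a finger pad.
Only numpy, scipy, OpenCV 4.12 (cv2) and the standard library are available. Lean on these libraries where they do the work, as an engineer would, in place of code of your own. Each camera call takes 0.05 s, during which the arm holds its last target. There are 200 camera calls.

## Task

Set up the mat for a flame test: take the small crucible off the upturned tube block and stand it upright on the mat right in front of the burner (on the robot's side, in line with the burner's tube), leaving a gap of about 2 cm to the burner's base. Turn the tube block right way up, holes on top, and stand it midway between the burner and the jar, in line with them and square to the mat. Leave the jar and the other things where they are.

Things in the scene. Friction and masses are not known exactly. Their poses are not given: they have to be found in the camera images.
- mat: White heat-proof mat fixed on the bench, 220 mm (its x) by 340 mm (its y), 4 mm thick. Origin at the centre of its underside; z up. Burner and jar stand on it 260 mm apart along its y axis, either one on either side, both 20 mm to +x of its centre line; the point midway between them is 20 mm along +x from the mat's centre.
- burner: Burner fixed on the mat: grey channel-shaped base 80 mm (x) by 60 mm (y), 26 mm high, dark tube 13 mm thick in its middle (collars to 20 mm), top 136 mm above the mat; gas inlet nipple, 8 mm thick, sticking out to 53 mm at its back (+x). Origin: centre of its underside, on the tube's axis, at the mat's top; front is the -x side (robot's side), 40 mm from the origin. Axes parallel to the mat's.
- jar: Low brown glass jar with a black cap, 60 mm across, 75 mm high, loose on the mat, about 0.3 kg. Origin at the centre of its underside. To be left in place.
- block: Loose wooden test-tube block, 0.16 kg, 56 x 56 mm in plan, 64 mm high; four holes, 18 mm wide, 40 mm deep, in one end face (13 mm off centre each way), a dark 6 mm base plate on the opposite end. Starts on the bench upside down, holes down. Origin: centre of the holed face; its z points from there to the base plate, so up when upside down, down when right way up; x, y square to its sides.
- block_base (a point): The centre of the outer face of the block's base plate, 64 mm from the block's origin: on top at the start, underneath when the block is right way up.
- crucible: Small white porcelain crucible, an open cup about 46 mm across at the rim (narrower at the foot), 40 mm high, 3 mm wall, about 0.05 kg, standing upright on the upturned block. Origin at the centre of its underside, z towards its mouth.
- dish: White porcelain evaporating dish, 84 mm across, 26 mm high, standing on the bench beyond the block. Bystander. Origin at the centre of its underside.
- bottle: Tall brown reagent bottle, 60 mm across, 140 mm high, on the bench on the robot's left. Bystander. Origin at the centre of its underside.
There are look-alikes about, which are no part of the job. Of the things that look like the burner, take the one that is farthest from the robot's base at the start.

How it is judged:
By the outcome, as a careful person would: the job done as asked, in the order asked, and still so for the second after the job is handed in, with the robot touching nothing.
It also fails if it takes over 72 s, if anything falls off the work surface, if the arm or the gripper's body presses on something with over 40 N, if the wrist force passes 120 N, or if a joint passes its speed limit or range.

## Working session

There is one attempt and no reset: what is moved stays moved. The work goes in short steps, Python scripts to look and compute and a tool call to move; the robot and the scene stay as the last step left them, time stands still between calls to the robot, and variables do not carry over. Pictures are saved under pics/ and viewed, at most 10 in all, crops included, and the job is handed in when it is done.

Besides the shell and the picture viewer there is one more tool, called after ">>>" as name(argument=value, ...), one argument or row to a line, values as JSON. arm_command: Moves the arm, as the interface text tells. Its arguments: {"type":"object","properties":{"series":{"type":"array","items":{"type":"object","properties":{"linear":{"type":"array","items":{"type":"number"}},"roll":{"type":"number"}}}},"jaw":{"type":"number"},"force":{"type":"number"}},"required":["series"]}

```bash
mkdir -p pics
cat > h.py <<'E'
import numpy as np, cv2
from cell import r, cams
def snap(n,f=None):
    im=cams.get_image(n)
    if f: cv2.imwrite('pics/'+f,im[:,:,::-1])
    return im
def cal(n):
    c=cams.get_calibration(n); f=192/np.tan(np.radians(c['fovy'])/2)
    K=np.array([[f,0,c['cx']],[0,f,c['cy']],[0,0,1]]); R=cv2.Rodrigues(np.array(c['rvec'],float))[0]
    return K,R,np.array(c['tvec'],float).ravel(),c
def ray(n,uv,z):
    K,R,t,_=cal(n); o=-R.T@t; d=R.T@np.linalg.inv(K)@np.array([uv[0],uv[1],1.])
    return o+d*(z-o[2])/d[2]
def proj(n,p):
    K,R,t,_=cal(n); q=K@(R@np.array(p,float)+t); return q[:2]/q[2]
E
python3 - <<'E'
from h import *
a=snap('scene','s0.png');b=snap('top','t0.png')
for n in('scene','top'):
    K,R,t,c=cal(n);print(c,(-R.T@t).round(),R[2].round(2))
s=r.observe();print(s)
E
```

```text
{'fovy': 43.87552789478752, 'cx': 246.16057959277128, 'cy': 189.9280431372949, 'rvec': array([ 2.38625502,  1.0579146 , -0.32259246]), 'tvec': array([-367.39415387, -224.91697213, 1641.55382932])} [1051. -432. 1260.] [-0.41  0.35 -0.84]
{'fovy': 49.654910758099405, 'cx': 252.82660814655685, 'cy': 197.9650826987442, 'rvec': array([ 2.04540812, -2.17644543,  0.2302848 ]), 'tvec': array([ 109.56828622,  483.03101243, 1125.27801048])} [ 242.   93. 1202.] [ 0.21 -0.01 -0.98]
{'clock': 0.1, 'joint_positions': array([ 6.98432159e+01,  1.49305863e+01, -7.97638871e+00,  6.71917497e+01,
        5.91024354e-04,  9.00025683e+01]), 'qvel': array([ 0.02448594, -0.06081228,  0.14830413,  0.11337165, -0.06384441,
       -0.00821502]), 'joint_torque': array([-8.85069985e-04, -4.06509376e+01,  2.54527205e+01,  1.00948385e-02,
       -1.18014768e-04,  1.14567189e-05]), 'tcp_pos': array([180.70634979, 492.30015369, 244.57385506]), 'orientation': array([[-9.38737747e-01,  3.44631801e-01, -6.03437033e-04],
       [ 3.44632329e-01,  9.38736360e-01, -1.61398401e-03],
       [ 1.02380688e-05, -1.72307162e-03, -9.99998515e-01]]), 'ft_force': array([-0.19854774, -0.11212163, -0.01281414]), 'torque': array([-0.00979505,  0.05240296, -0.01604944]), 'finger_force': 0.0, 'grip_width': 85.5605629809637}
```

```bash
sleep 1; ls pics
```

```text
s0.png
t0.png
```

View pics/s0.png

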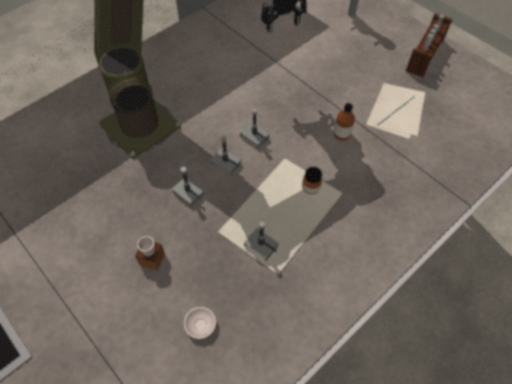

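View pics/t0.png

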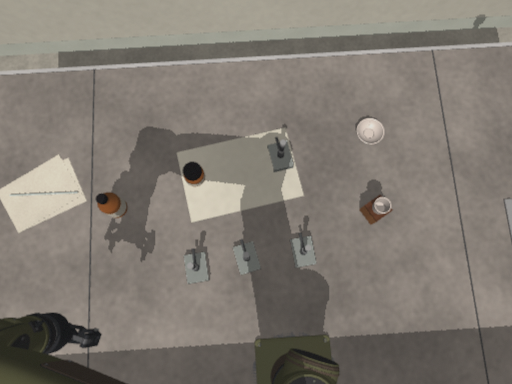

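The scene view shows the block with the crucible at (149,250), the dish at (200,323), the mat with a burner at (262,240) and the jar at (312,178). Three more burners stand off the mat at (185,188), (228,155) and (254,133).
The top view shows the mat burner at (281,153), the other burners at (304,249), (246,256) and (197,265), the jar at (193,173), the bottle at (110,203), and the block with the crucible at (377,209).

Candidates for the burner (top view): (281,153), (304,249), (246,256), (197,265). The farthest from the base is (281,153), which is also the one on the mat. For the block and crucible there is only (377,209); the dish at (370,131) could be mistaken for the crucible. I'll check these in a close crop.

Run:
```python
from h import *
a=cv2.imread('pics/s0.png');b=cv2.imread('pics/t0.png')
up=lambda im,x,y,w,h,k:cv2.resize(im[y:y+h,x:x+w],(w*k,h*k),interpolation=cv2.INTER_CUBIC)
A=up(b,350,185,50,37,8); B=up(a,125,230,50,37,8); C=up(b,165,120,150,110,2); 
C=cv2.resize(b[120:230,165:315],(400,296),interpolation=cv2.INTER_CUBIC); D=cv2.resize(a[150:280,205:381],(400,296),interpolation=cv2.INTER_CUBIC)
cv2.imwrite('pics/c1.png',np.vstack([np.hstack([A,B]),np.hstack([C,D])]))
# rough world
for n,u,z in [('top',(382,206),104),('scene',(146,243),104),('top',(281,153),70),('top',(193,173),79),('top',(304,249),20),('top',(370,131),13)]: print(n,u,ray(n,u,z).round())
hsv=cv2.cvtColor(b,cv2.COLOR_BGR2HSV)
print(hsv[215,370],hsv[206,382],hsv[200,220],hsv[160,225],hsv[250,210+140],b[200,220],b[160,225],b[230,340])
```

```text
top (382, 206) [ 434. -266.  104.]
scene (146, 243) [ 440. -263.  104.]
top (281, 153) [611.  -9.  70.]
top (193, 173) [565. 243.  79.]
top (304, 249) [339. -57.  20.]
top (370, 131) [ 683. -289.   13.]
[ 13 140  89] [ 13  29 139] [ 22  30 210] [ 23  30 137] [ 14  32 135] [185 203 210] [121 133 137] [116 123 131]
```

View pics/c1.png

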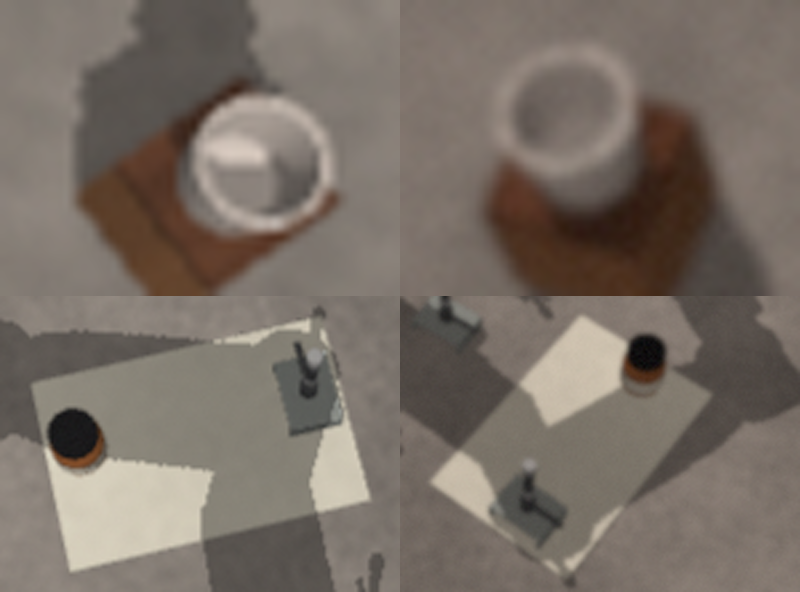

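The crop confirms the grey burner on the mat, with its tube at crop (312,365). The crucible stands upright on the upturned block, with its rim centre near top (383,205), and the jar is on the mat. Now I'll measure them.

```bash
cat >> h.py <<'E'
from scipy.optimize import least_squares
def tri(d):
    f=lambda p:np.concatenate([proj(n,p)-d[n] for n in d]); s=least_squares(f,[450,0,50.]); return s.x,np.abs(s.fun).max()
E
python3 - <<'E'
from h import *
o=0.4
tc=np.array([(177,152.3),(282,128.3),(304,196.1),(191.3,223.5)])-o
sc=np.array([(342.3,194),(277.6,274),(218.2,231.8),(285,158.4)])-o
T=np.array([ray('top',u,4) for u in tc]);S=np.array([ray('scene',u,4) for u in sc])
for n,M in(('top',T),('scene',S),('avg',(S+T)/2)):
    M=M[:,:2]; print(n,M.round(1).tolist(),M.mean(0).round(1))
    L=[np.linalg.norm(M[(i+1)%4]-M[i]).round(1) for i in range(4)]
    x=(M[0]+M[1]-M[2]-M[3]); y=M[0]+M[3]-M[1]-M[2]
    print(L,np.degrees(np.arctan2(x[1],x[0])).round(2),np.degrees(np.arctan2(-y[0],y[1])).round(2))
print('cruc',tri({'top':(382.6,204.85),'scene':(145.35,243.35)}))
k=lambda p:(p[0]/8+350-.44,p[1]/8+185-.44)
B=[ray('top',k(p),64).round(1)[:2] for p in[(112,178),(245,80),(338,200),(210,288)]];print('block',B,np.mean(B,0))
b=cv2.imread('pics/t0.png');a=cv2.imread('pics/s0.png')
for n,im,w in(('top',b,(350,185,400,232)),('scene',a,(125,230,180,280))):
    h=cv2.cvtColor(im,cv2.COLOR_BGR2HSV); m=((h[...,1]>85)&(h[...,2]>25)).astype(np.uint8); q=np.zeros_like(m); q[w[1]:w[3],w[0]:w[2]]=m[w[1]:w[3],w[0]:w[2]]
    c=max(cv2.findContours(q,0,2)[0],key=cv2.contourArea); print(n,cv2.minAreaRect(c),cv2.approxPolyDP(cv2.convexHull(c),1.5,True).reshape(-1,2).tolist())
# burners look-alikes and jar cap, dark
for n,u,z in [('top',(304,249),20),('top',(246,256),20),('top',(197,265),20),('top',(165+75/2.667-.4,120+(434-296)/2.667-.4),75),('scene',(205+247/2.273-.4,150+(351-296)/2.273-.4),75),('top',(165+312/2.667-.4,120+(355-296)/2.667-.4),140),('scene',(205+130/2.273-.4,150+(466-296)/2.273-.4),140)]: print(n,np.round(u,1),ray(n,u,z).round(1))
E
```

```text
top [[655.7, 300.2], [712.8, -22.7], [496.6, -71.4], [435.5, 263.6]] [575.2 117.4]
[np.float64(327.9), np.float64(221.6), np.float64(340.5), np.float64(223.2)] 11.05 10.18
scene [[658.0, 301.4], [713.5, -30.5], [499.3, -68.1], [440.7, 266.3]] [577.9 117.3]
[np.float64(336.6), np.float64(217.4), np.float64(339.5), np.float64(220.1)] 9.56 9.72
avg [[656.8, 300.8], [713.1, -26.6], [498.0, -69.7], [438.1, 265.0]] [576.5 117.4]
[np.float64(332.3), np.float64(219.4), np.float64(340.0), np.float64(221.7)] 10.31 9.95
cruc (array([ 438.04453341, -266.205645  ,  103.87587237]), np.float64(0.7891299269558374))
block [array([ 441.8, -227.3]), array([ 473.7, -278. ]), array([ 429.1, -305. ]), array([ 401.1, -256.6])] [ 436.425 -266.725]
top ((375.0, 209.5), (19.878345489501953, 24.993244171142578), 54.462318420410156) [[380, 195], [385, 214], [370, 223], [360, 209]]
scene ((151.6958770751953, 258.19073486328125), (25.079051971435547, 27.718952178955078), 66.03751373291016) [[160, 244], [163, 256], [156, 270], [141, 265], [136, 257], [137, 251], [155, 243]]
top [304 249] [338.8 -56.7  20. ]
top [246 256] [329.3 108.7  20. ]
top [197 265] [312.7 247.9  20. ]
top [192.7 171.3] [570.9 243.9  75. ]
scene [313.3 173.8] [575.2 249.1  75. ]
top [281.6 141.7] [619.8  -6.5 140. ]
scene [261.8 224.4] [622.   -7.3 140. ]
```

```bash
cat >> h.py <<'E'
def yang(s): R=s['orientation']; return np.degrees(np.arctan2(R[1,1],R[0,1]))
def go(p,ang=None,cur=None,ca=None):
    "print tool-axis shift (cm) after turning to ang"
    s=r.observe(); cur=s['tcp_pos'] if cur is None else np.array(cur,float); a0=yang(s) if ca is None else ca
    ang=a0 if ang is None else ang; t=np.radians(ang)
    y=np.array([np.cos(t),np.sin(t),0]);x=np.array([-np.sin(t),np.cos(t),0]);d=np.array(p,float)-cur
    print('roll rad',round(np.radians(a0-ang),4),'shift cm',np.round([d@x/10,d@y/10,-d[2]/10],2),'rows>=',round(np.linalg.norm(d)/62.5,1))
E
python3 -c "
from h import *
go((438,-266,160),100)"
```

```text
roll rad -0.5264 shift cm [-12.17 -79.15   8.46] rows>= 12.9
```

>>> arm_command(
  series=[
    {"linear": [0, 0, 0], "roll": -0.1755},
    {"linear": [0, 0, 0], "roll": -0.1755},
    {"linear": [0, 0, 0], "roll": -0.1755},
    {"linear": [-0.8, -5, 0.3], "roll": 0},
    {"linear": [-0.8, -5, 0.3], "roll": 0},
  ],
  jaw=0,
  force=20,
)

```text
clock: 0.72
tcp_pos: [214.1, 396.1, 238.6]
orientation: [[-0.985, -0.175, -0.0], [-0.175, 0.985, -0.001], [0.0, -0.001, -1.0]]
ft_force: [1.3, -0.2, 0.3]
grip_width: 85.0
finger_force: 0.0
```

>>> arm_command(
  series=[
    {"linear": [-0.8, -5.3, 0.5], "roll": 0},
    {"linear": [-0.8, -5.3, 0.5], "roll": 0},
    {"linear": [-0.8, -5.3, 0.5], "roll": 0},
    {"linear": [-0.8, -5.3, 0.5], "roll": 0},
    {"linear": [-0.8, -5.3, 0.5], "roll": 0},
  ],
)

```text
clock: 1.35
tcp_pos: [299.6, 141.5, 214.1]
orientation: [[-0.985, -0.175, 0.0], [-0.175, 0.985, -0.0], [-0.0, -0.0, -1.0]]
ft_force: [0.6, 0.4, 0.5]
grip_width: 85.5
finger_force: 0.0
```

>>> arm_command(
  series=[
    {"linear": [-0.8, -5.3, 0.5], "roll": 0},
    {"linear": [-0.8, -5.3, 0.5], "roll": 0},
    {"linear": [-0.8, -5.3, 0.5], "roll": 0},
    {"linear": [-0.8, -5.3, 0.5], "roll": 0},
    {"linear": [-0.8, -5.3, 0.5], "roll": 0},
  ],
)

```text
clock: 1.98
tcp_pos: [385.0, -112.7, 189.0]
orientation: [[-0.985, -0.173, 0.0], [-0.173, 0.985, 0.0], [-0.0, 0.0, -1.0]]
ft_force: [1.8, 0.1, 0.3]
grip_width: 85.6
finger_force: 0.0
```

```bash
python3 -c "
from h import *
s=r.observe();print(s['clock'],s['tcp_pos'],yang(s))
go((438,-266,150),100)"
```

```text
1.975 [ 384.98899032 -112.70478012  189.00744884] 99.97546752464845
roll rad -0.0004 shift cm [ -2.56 -16.02   3.9 ] rows>= 2.7
```

>>> arm_command(
  series=[
    {"linear": [-0.85, -5.34, 1.3], "roll": 0},
    {"linear": [-0.85, -5.34, 1.3], "roll": 0},
    {"linear": [-0.86, -5.34, 1.3], "roll": 0},
    {"linear": [0, 0, 0], "roll": 0},
    {"linear": [0, 0, 0], "roll": 0},
  ],
)

```text
clock: 2.6
tcp_pos: [437.1, -263.6, 149.7]
orientation: [[-0.985, -0.173, -0.002], [-0.173, 0.985, 0.002], [0.002, 0.002, -1.0]]
ft_force: [-0.6, -1.0, -0.1]
grip_width: 85.2
finger_force: 0.0
```

>>> arm_command(
  series=[
    {"linear": [0, 0, 2], "roll": 0},
    {"linear": [0, 0, 2], "roll": 0},
    {"linear": [0, 0, 1.8], "roll": 0},
    {"linear": [0, 0, 0], "roll": 0},
    {"linear": [0, 0, 0], "roll": 0},
  ],
)

```text
clock: 3.22
tcp_pos: [438.2, -263.5, 93.2]
orientation: [[-0.985, -0.175, 0.001], [-0.175, 0.985, -0.0], [-0.001, -0.0, -1.0]]
ft_force: [0.5, -0.4, 0.4]
grip_width: 85.7
finger_force: 0.0
```

Run:
```python
from h import *
b=snap('top','t1.png');a=snap('scene','s1.png');s=r.observe();print(s['tcp_pos'],s['ft_force'])
up=lambda im,x,y:cv2.resize(im[y:y+75,x:x+75],(400,400),interpolation=cv2.INTER_CUBIC)
cv2.imwrite('pics/c2.png',np.hstack([up(b,345,170),up(a,110,205)])[:,:,::-1])
```

```text
[ 438.61894967 -264.1181908    93.42412416] [ 0.31058023 -0.02890595 -0.02394066]
```

View pics/c2.png

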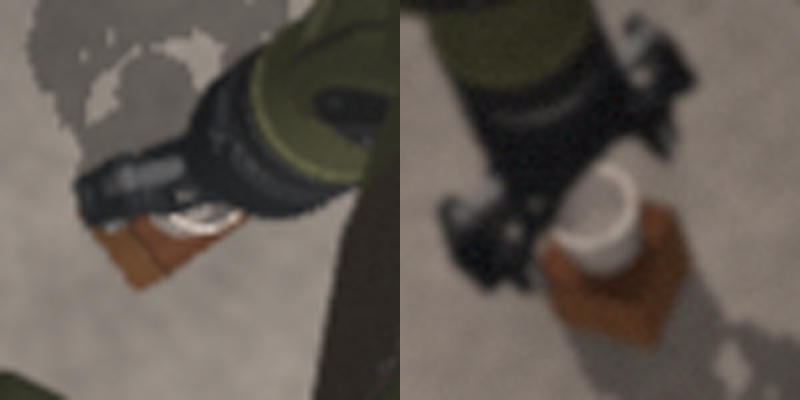

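The fingers straddle the cup: in the right half of the crop (scene) the rim at (600,200) sits between the fingertips at (490,270) and (650,130). Closing gently and lifting.

>>> arm_command(
  series=[
    {"linear": [0, 0, 0], "roll": 0},
    {"linear": [0, 0, 0], "roll": 0},
    {"linear": [0, 0, 0], "roll": 0},
    {"linear": [0, 0, 0], "roll": 0},
    {"linear": [0, 0, 0], "roll": 0},
  ],
  jaw=255,
  force=20,
)

```text
clock: 3.95
tcp_pos: [438.2, -264.4, 92.8]
orientation: [[-0.985, -0.174, 0.001], [-0.174, 0.985, -0.0], [-0.0, -0.001, -1.0]]
ft_force: [-0.7, -0.0, 5.4]
grip_width: 43.7
finger_force: 20.1
```

>>> arm_command(
  series=[
    {"linear": [0, 0, 0], "roll": 0},
    {"linear": [0, 0, -0.5], "roll": 0},
    {"linear": [0, 0, -1.5], "roll": 0},
    {"linear": [0, 0, -2], "roll": 0},
    {"linear": [0, 0, -2], "roll": 0},
  ],
)

```text
clock: 4.58
tcp_pos: [438.1, -264.2, 153.6]
orientation: [[-0.985, -0.174, 0.0], [-0.174, 0.985, -0.0], [-0.0, -0.0, -1.0]]
ft_force: [0.6, 0.0, -0.2]
grip_width: 43.7
finger_force: 20.5
```

Run:
```python
from h import *
go((540.2,-21.1,150),100)
b=snap('top','t2.png');a=snap('scene','s2.png')
up=lambda im,x,y:cv2.resize(im[y:y+75,x:x+75],(400,400),interpolation=cv2.INTER_CUBIC)
cv2.imwrite('pics/c3.png',np.hstack([up(b,345,170),up(a,110,205)])[:,:,::-1])
```

```text
roll rad 0.0002 shift cm [-14.28  22.17   0.36] rows>= 4.2
```

View pics/c3.png

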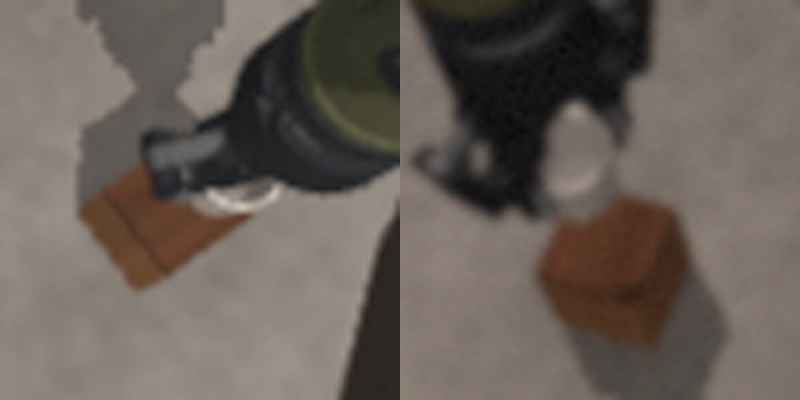

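>>> arm_command(
  series=[
    {"linear": [-2.85, 4.43, 0], "roll": 0},
    {"linear": [-2.85, 4.43, 0], "roll": 0},
    {"linear": [-2.85, 4.43, 0], "roll": 0},
    {"linear": [-2.85, 4.43, 0], "roll": 0},
    {"linear": [-2.85, 4.43, 0], "roll": 0},
  ],
)

```text
clock: 5.3
tcp_pos: [540.1, -19.7, 151.9]
orientation: [[-0.985, -0.174, -0.0], [-0.174, 0.985, -0.0], [0.0, -0.0, -1.0]]
ft_force: [0.7, 0.7, -0.6]
grip_width: 43.4
finger_force: 20.6
```

>>> arm_command(
  series=[
    {"linear": [0, 0, 2], "roll": 0},
    {"linear": [0, 0, 2], "roll": 0},
    {"linear": [0, 0, 2], "roll": 0},
    {"linear": [0, 0, 0], "roll": 0},
    {"linear": [0, 0, 0], "roll": 0},
  ],
)

```text
clock: 5.92
tcp_pos: [540.1, -21.3, 92.7]
orientation: [[-0.985, -0.174, 0.0], [-0.174, 0.985, -0.0], [-0.0, -0.0, -1.0]]
ft_force: [-0.1, 1.2, -0.5]
grip_width: 43.5
finger_force: 20.7
```

Run:
```python
from h import *
s=r.observe();print(s['tcp_pos'],s['grip_width'])
go((540.2,-21.1,36),100)
b=snap('top','t3.png');a=snap('scene','s3.png')
print(proj('scene',(540,-21,75)),proj('top',(540,-21,75)))
up=lambda im,x,y:cv2.resize(im[y:y+50,x:x+50],(400,400),interpolation=cv2.INTER_CUBIC)
q=proj('scene',(540,-21,75)).astype(int)-25;p=proj('top',(540,-21,75)).astype(int)-25
cv2.imwrite('pics/c4.png',cv2.convertScaleAbs(np.hstack([up(b,*p),up(a,*q)])[:,:,::-1],alpha=1.5))
```

```text
[540.07189728 -21.34976325  92.68905423] 43.508497272775045
roll rad 0.0001 shift cm [-0.02  0.02  5.67] rows>= 0.9
[238.18524857 219.29606283] [287.36687121 176.27795571]
```

View pics/c4.png

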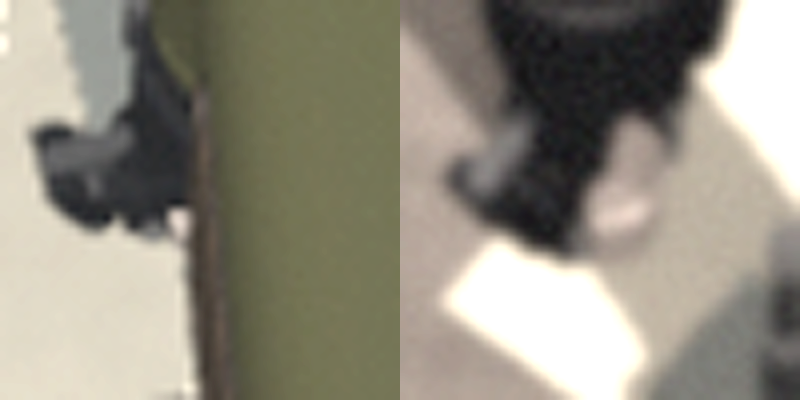

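Run:
```python
from h import *
q=proj('scene',(540,-21,75)).astype(int)-25
C=lambda p:((proj('scene',p)-q+.5)*8+[400,0]).round()
for nm,R,z in(('rim',23,103.7),('foot',17,63.7)):
    print(nm,[C((540+R*np.cos(t),-21+R*np.sin(t),z)).tolist() for t in np.radians(range(0,360,45))])
```

```text
rim [[647.0, 209.0], [669.0, 169.0], [653.0, 128.0], [607.0, 109.0], [560.0, 124.0], [537.0, 164.0], [554.0, 205.0], [599.0, 224.0]]
foot [[638.0, 253.0], [654.0, 224.0], [642.0, 194.0], [609.0, 180.0], [575.0, 191.0], [559.0, 220.0], [570.0, 250.0], [603.0, 264.0]]
```

The held cup matches the predicted outline of an upright cup: the rim's right edge is near (669,169) and the foot near (610,255). Lowering.

>>> arm_command(
  series=[
    {"linear": [0, 0, 2], "roll": 0},
    {"linear": [0, 0, 2], "roll": 0},
    {"linear": [0, 0, 1.2], "roll": 0},
    {"linear": [0, 0, 0.4], "roll": 0},
    {"linear": [0, 0, 0.2], "roll": 0},
  ],
)

```text
clock: 6.65
tcp_pos: [540.3, -21.3, 34.7]
orientation: [[-0.985, -0.174, 0.001], [-0.174, 0.985, -0.0], [-0.001, -0.0, -1.0]]
ft_force: [-0.3, 0.3, 0.2]
grip_width: 43.5
finger_force: 20.7
```

>>> arm_command(
  series=[
    {"linear": [0, 0, 0.1], "roll": 0},
    {"linear": [0, 0, 0.1], "roll": 0},
    {"linear": [0, 0, 0], "roll": 0},
    {"linear": [0, 0, 0], "roll": 0},
    {"linear": [0, 0, 0], "roll": 0},
  ],
)

```text
clock: 7.28
tcp_pos: [540.3, -21.3, 32.8]
orientation: [[-0.985, -0.174, 0.001], [-0.174, 0.985, -0.0], [-0.001, -0.0, -1.0]]
ft_force: [-0.3, -0.4, 4.0]
grip_width: 43.8
finger_force: 20.9
```

>>> arm_command(
  series=[
    {"linear": [0, 0, 0], "roll": 0},
    {"linear": [0, 0, 0], "roll": 0},
    {"linear": [0, 0, 0], "roll": 0},
    {"linear": [0, 0, 0], "roll": 0},
    {"linear": [0, 0, 0], "roll": 0},
  ],
  jaw=0,
)

```text
clock: 7.9
tcp_pos: [539.8, -21.3, 32.2]
orientation: [[-0.985, -0.174, -0.0], [-0.174, 0.985, 0.0], [0.0, 0.0, -1.0]]
ft_force: [0.4, -0.4, -0.6]
grip_width: 85.7
finger_force: 0.0
```

>>> arm_command(
  series=[
    {"linear": [0, 0, -1.5], "roll": 0},
    {"linear": [0, 0, -3], "roll": 0},
    {"linear": [0, 0, -4], "roll": 0},
    {"linear": [0, 0, -4], "roll": 0},
    {"linear": [0, 0, -3], "roll": 0},
  ],
)

```text
clock: 8.52
tcp_pos: [540.5, -21.3, 190.5]
orientation: [[-0.985, -0.174, 0.003], [-0.174, 0.985, -0.0], [-0.003, -0.001, -1.0]]
ft_force: [0.5, 0.5, -1.1]
grip_width: 85.3
finger_force: 0.0
```

```bash
python3 -c "
from h import *
s=r.observe();print(s['tcp_pos'],yang(s))
go((436.4,-266.7,150),122)
go((436.4,-266.7,150),100)"
```

```text
[540.47008642 -21.32117714 190.47904991] 100.01114451187557
roll rad -0.3838 shift cm [ 21.83 -15.29   4.05] rows>= 4.3
roll rad 0.0002 shift cm [ 14.51 -22.36   4.05] rows>= 4.3
```

>>> arm_command(
  series=[
    {"linear": [0, 0, 0], "roll": -0.128},
    {"linear": [0, 0, 0], "roll": -0.128},
    {"linear": [0, 0, 0], "roll": -0.128},
    {"linear": [5, -3.5, 0], "roll": 0},
    {"linear": [5, -3.5, 0], "roll": 0},
  ],
)

```text
clock: 9.15
tcp_pos: [492.1, -134.4, 188.5]
orientation: [[-0.847, -0.532, 0.002], [-0.532, 0.847, -0.001], [-0.001, -0.001, -1.0]]
ft_force: [0.3, -0.6, -0.5]
grip_width: 85.5
finger_force: 0.0
```

Run:
```python
from h import *
b=snap('top','t4.png');a=snap('scene','s4.png');s=r.observe();print(s['tcp_pos'],yang(s))
up=lambda im,x,y:cv2.resize(im[y:y+44,x:x+50],(400,352)[:2],interpolation=cv2.INTER_CUBIC)[:296]
B=up(b,350,188);A=up(a,125,232)
q=proj('scene',(540,-21,25)).astype(int)-25;p=proj('top',(540,-21,25)).astype(int)-25;print(p,q)
cv2.imwrite('pics/c5.png',np.vstack([np.hstack([B,A]),np.hstack([up(b,*p),up(a,*q)])])[:,:,::-1])
```

```text
[ 489.82196835 -137.81300143  188.39494866] 121.63246444095164
[260 155] [213 202]
```

View pics/c5.png

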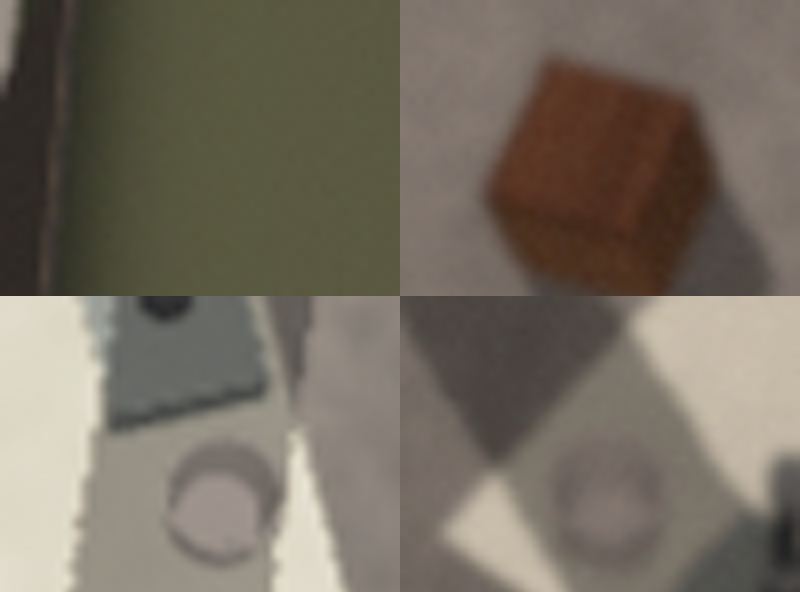

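Run:
```python
from h import *
k=lambda p:(p[0]/8+260-.44,(p[1]-296)/8+155-.44)
c=ray('top',k((225,501)),44);print('cruc',c.round(1))
ks=lambda p:((p[0]-400)/8+213-.44,(p[1]-296)/8+202-.44)
print('cruc scene',ray('scene',ks((607,495)),44).round(1))
L,Rr=[ray('top',k(p),4)[:2] for p in((112,432),(268,389))];print(L.round(1),Rr.round(1),np.linalg.norm(L-Rr))
ex=np.array([.985,.174]);ey=np.array([-.174,.985]);m=(L+Rr)/2
d=c[:2]-m;print('along ex',d@ex,'ey',d@ey, 'edge angle',np.degrees(np.arctan2(-(L-Rr)[0],(L-Rr)[1])))
tub=ray('top',k((165,303)),30+10);print('collar?',tub.round(1))
B=np.array([ray('scene',(125+(x-400)/8-.44,232+y/8-.44),64)[:2] for x,y in((550,57),(697,100),(630,240),(487,192))])
print(B.round(1).tolist(),B.mean(0).round(1))
for i in range(4):
    v=B[(i+1)%4]-B[i];print(np.linalg.norm(v).round(1),np.degrees(np.arctan2(v[1],v[0])).round(1)%90)
```

```text
cruc [536.5 -24.1  44. ]
cruc scene [544.7 -25.3  44. ]
[575.9  11.9] [589.  -47.7] 61.03598493469947
along ex -46.30636189160725 ey 1.876219795668577 edge angle 12.342431531153673
collar? [613.5  -8.6  40. ]
[[402.6, -254.6], [450.8, -226.4], [477.9, -274.8], [430.3, -300.6]] [ 440.4 -264.1]
55.8 30.3
55.5 29.299999999999997
54.1 28.5
53.7 31.0
```

The block isn't visible from the top, as the arm covers it. The scene view has its top face at crop corners (550,57), (697,100), (630,240) and (487,192). The crucible stands upright in front of the burner base, at lower-left crop (225,501), with a gap of about 2 cm. Now I'll grasp the block at its centre and carry it to the mat's front edge, which will act as the stop for tipping it.

```bash
python3 -c "
from h import *
s=r.observe();print(s['tcp_pos'],yang(s))
go((438.4,-265.4,110),120.5)
go((436,92.2,100),100,(438.4,-265.4,100),120.5)"
```

```text
[ 489.82196835 -137.81300143  188.39494866] 121.63246444095164
roll rad 0.0198 shift cm [10.91 -8.38  7.84] rows>= 2.5
roll rad 0.3578 shift cm [-5.97 35.26 -0.  ] rows>= 5.7
```

>>> arm_command(
  series=[
    {"linear": [0, 0, 0], "roll": 0.02},
    {"linear": [3.63, -2.8, 2.6], "roll": 0},
    {"linear": [3.64, -2.8, 2.6], "roll": 0},
    {"linear": [3.64, -2.78, 2.6], "roll": 0},
    {"linear": [0, 0, 0], "roll": 0},
  ],
)

```text
clock: 9.88
tcp_pos: [440.3, -261.8, 107.7]
orientation: [[-0.86, -0.511, -0.003], [-0.511, 0.86, 0.002], [0.002, 0.003, -1.0]]
ft_force: [0.4, 0.5, -0.2]
grip_width: 85.6
finger_force: 0.0
```

```bash
python3 -c "
from h import *
s=r.observe();print(s['tcp_pos'],yang(s))
go((438.4,-265.4,44),120.5)"
```

```text
[ 440.25876029 -261.80521612  107.72933612] 120.71400006750642
roll rad 0.0037 shift cm [ 0.34 -0.22  6.37] rows>= 1.0
```

>>> arm_command(
  series=[
    {"linear": [0, 0, 1.6], "roll": 0},
    {"linear": [0, 0, 1.6], "roll": 0},
    {"linear": [0, 0, 1.6], "roll": 0},
    {"linear": [0, 0, 1.5], "roll": 0},
    {"linear": [0, 0, 0], "roll": 0},
  ],
)

```text
clock: 10.5
tcp_pos: [441.5, -260.2, 45.7]
orientation: [[-0.858, -0.514, -0.001], [-0.514, 0.858, 0.001], [0.001, 0.002, -1.0]]
ft_force: [-0.4, 0.3, -0.3]
grip_width: 85.1
finger_force: 0.0
```

>>> arm_command(
  series=[
    {"linear": [0, 0, 0], "roll": 0},
    {"linear": [0, 0, 0], "roll": 0},
    {"linear": [0, 0, 0], "roll": 0},
    {"linear": [0, 0, 0], "roll": 0},
    {"linear": [0, 0, 0], "roll": 0},
  ],
  jaw=255,
  force=40,
)

```text
clock: 11.12
tcp_pos: [442.3, -261.9, 47.1]
orientation: [[-0.858, -0.513, 0.002], [-0.513, 0.858, -0.001], [-0.001, -0.001, -1.0]]
ft_force: [0.4, 0.1, 5.8]
grip_width: 55.2
finger_force: 43.6
```

>>> arm_command(
  series=[
    {"linear": [0, 0, -0.5], "roll": 0},
    {"linear": [0, 0, -1.5], "roll": 0},
    {"linear": [0, 0, -2], "roll": 0.119},
    {"linear": [0, 0, -2], "roll": 0.119},
    {"linear": [0, 0, 0], "roll": 0.119},
  ],
)

```text
clock: 11.75
tcp_pos: [442.6, -262.4, 108.7]
orientation: [[-0.984, -0.177, 0.003], [-0.177, 0.984, -0.002], [-0.003, -0.003, -1.0]]
ft_force: [-0.3, 0.0, -2.2]
grip_width: 55.4
finger_force: 42.9
```

```bash
python3 -c "
from h import *
s=r.observe();print(s['tcp_pos'],yang(s))
go((436,92.2,104),100)"
```

```text
[ 442.63181146 -262.37450327  108.70339885] 100.17575644431926
roll rad 0.0031 shift cm [-5.5  35.03  0.47] rows>= 5.7
```

>>> arm_command(
  series=[
    {"linear": [-1, 5.85, 0], "roll": 0.003},
    {"linear": [-1, 5.85, 0], "roll": 0},
    {"linear": [-1, 5.85, 0], "roll": 0},
    {"linear": [-1, 5.85, 0], "roll": 0},
    {"linear": [-1, 5.85, 0], "roll": 0},
  ],
)

```text
clock: 12.38
tcp_pos: [438.4, 36.8, 107.2]
orientation: [[-0.984, -0.177, 0.001], [-0.177, 0.984, -0.0], [-0.001, -0.0, -1.0]]
ft_force: [0.8, 0.2, -1.1]
grip_width: 55.2
finger_force: 43.3
```

>>> arm_command(
  series=[
    {"linear": [-1, 5.85, 0], "roll": 0},
    {"linear": [0, 0, 1], "roll": 0},
    {"linear": [0, 0, 2], "roll": 0},
    {"linear": [0, 0, 2], "roll": 0},
    {"linear": [0, 0, 0.7], "roll": 0},
  ],
)

```text
clock: 13.0
tcp_pos: [436.8, 93.4, 48.5]
orientation: [[-0.984, -0.177, -0.002], [-0.177, 0.984, -0.001], [0.003, -0.001, -1.0]]
ft_force: [-0.6, -0.3, -2.0]
grip_width: 55.2
finger_force: 43.5
```

>>> arm_command(
  series=[
    {"linear": [0, 0, 0], "roll": 0},
    {"linear": [0, 0, 0], "roll": 0},
    {"linear": [0, 0, 0], "roll": 0},
    {"linear": [0, 0, 0.2], "roll": 0},
    {"linear": [0, 0, 0.1], "roll": 0},
  ],
)

```text
clock: 13.62
tcp_pos: [438.3, 94.6, 47.1]
orientation: [[-0.984, -0.178, 0.001], [-0.178, 0.984, 0.0], [-0.001, -0.0, -1.0]]
ft_force: [-3.1, -0.2, 14.9]
grip_width: 55.2
finger_force: 45.5
```

Run:
```python
from h import *
a=snap('scene','s5.png');b=snap('top','t5.png');s=r.observe();print(s['clock'],s['tcp_pos'],yang(s),s['ft_force'])
q=proj('scene',(450,93,30)).astype(int)-[37,28];p=proj('top',(450,93,30)).astype(int)-[37,28];print(p,q)
up=lambda im,q:cv2.resize(im[q[1]:q[1]+56,q[0]:q[0]+74],(592,448),interpolation=cv2.INTER_CUBIC)
cv2.imwrite('pics/c6.png',cv2.convertScaleAbs(up(a,q)[:,:,::-1],alpha=1.6))
```

```text
13.725 [438.27053314  94.58623366  47.15043528] 100.24482203826066 [-1.99575587 -1.22486494  6.47304924]
[211 185] [209 157]
```

View pics/c6.png

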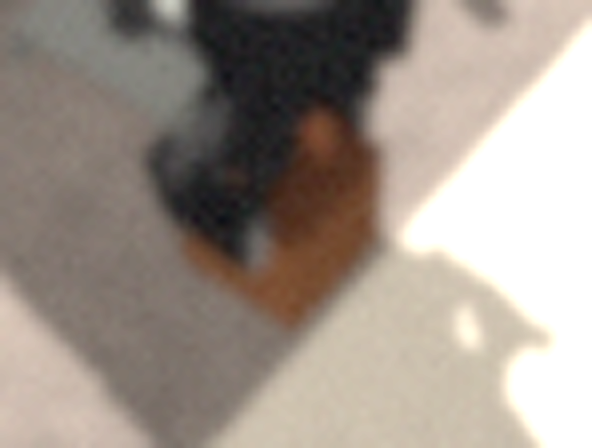

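The crop shows the block standing at the mat's front edge. Its near bottom edge runs from (290,328) to (378,240), parallel to the mat edge, which runs from (205,440) to (400,235), with a gap of a few mm.

Run:
```python
from h import *
k=lambda p:(209+p[0]/8-.44,157+p[1]/8-.44)
ex=np.array([.985,.174]);ey=np.array([-.174,.985]);t=np.array([438.3,94.6])
for p,z in(((290,328),0),((378,240),0),((205,440),4),((400,235),4)):
    w=ray('scene',k(p),z)[:2];print(w.round(1),((w-t)@ex).round(1),((w-t)@ey).round(1))
```

```text
[463.9  71.1] 21.1 -27.6
[457.  123.8] 23.5 25.5
[481.1  12.4] 27.9 -88.4
[463. 130.] 30.5 30.6
```

>>> arm_command(
  series=[
    {"linear": [0, 0, 0], "roll": 0},
    {"linear": [0, 0, 0], "roll": 0},
    {"linear": [0, 0, 0], "roll": 0},
    {"linear": [-0.9, 0, -0.15], "roll": 0},
    {"linear": [-0.9, 0, -0.15], "roll": 0},
  ],
  jaw=0,
)

```text
clock: 14.35
tcp_pos: [456.7, 97.9, 49.5]
orientation: [[-0.984, -0.178, 0.001], [-0.178, 0.984, 0.0], [-0.001, 0.0, -1.0]]
ft_force: [0.1, 0.3, -0.0]
grip_width: 85.4
finger_force: 0.0
```

>>> arm_command(
  series=[
    {"linear": [0, 0, 0], "roll": 0},
    {"linear": [0, 0, 0], "roll": 0},
    {"linear": [0, 0, 0], "roll": 0},
    {"linear": [0, 0, 0], "roll": 0},
    {"linear": [0, 0, 0], "roll": 0},
  ],
  jaw=255,
  force=25,
)

```text
clock: 14.98
tcp_pos: [455.7, 97.7, 49.4]
orientation: [[-0.984, -0.178, 0.0], [-0.178, 0.984, 0.0], [-0.0, 0.0, -1.0]]
ft_force: [0.6, -0.2, 0.5]
grip_width: 55.5
finger_force: 27.0
```

>>> arm_command(
  series=[
    {"linear": [0, 0, -0.1], "roll": 0},
    {"linear": [-0.2, 0, 0], "roll": 0},
    {"linear": [-0.2, 0, 0], "roll": 0},
    {"linear": [-0.25, 0, 0], "roll": 0},
    {"linear": [0, 0, 0], "roll": 0},
  ],
)

```text
clock: 15.6
tcp_pos: [462.4, 98.9, 50.3]
orientation: [[-0.984, -0.178, 0.0], [-0.178, 0.984, 0.0], [-0.0, -0.0, -1.0]]
ft_force: [0.0, -0.3, -1.8]
grip_width: 55.5
finger_force: 26.8
```

>>> arm_command(
  series=[
    {"linear": [-0.1, 0, 0], "roll": 0},
    {"linear": [-0.1, 0, 0], "roll": 0},
    {"linear": [-0.1, 0, 0], "roll": 0},
    {"linear": [0, 0, 0], "roll": 0},
    {"linear": [0, 0, 0], "roll": 0},
  ],
)

```text
clock: 16.23
tcp_pos: [463.5, 99.1, 49.9]
orientation: [[-0.984, -0.178, -0.003], [-0.178, 0.984, -0.001], [0.003, -0.0, -1.0]]
ft_force: [-4.1, -0.5, 0.8]
grip_width: 55.3
finger_force: 26.9
```

Contact with the mat edge is felt (4 N). Starting the tipping arc.

>>> arm_command(
  series=[
    {"linear": [-0.45, 0, -0.05], "roll": 0},
    {"linear": [-0.45, 0, -0.02], "roll": 0},
    {"linear": [-0.45, 0, 0.03], "roll": 0},
    {"linear": [-0.44, 0, 0.07], "roll": 0},
    {"linear": [0, 0, 0], "roll": 0},
  ],
)

```text
clock: 16.85
tcp_pos: [481.4, 102.3, 49.4]
orientation: [[-0.984, -0.178, -0.003], [-0.178, 0.984, -0.001], [0.003, -0.0, -1.0]]
ft_force: [-5.0, -0.7, -2.0]
grip_width: 55.8
finger_force: 27.0
```

```bash
cat >> h.py <<'E'
def brown(n,box,name=None,smin=85):
    im=snap(n); h=cv2.cvtColor(im,cv2.COLOR_RGB2HSV); m=((h[...,1]>smin)&(h[...,2]>25)&(h[...,0]<22)).astype(np.uint8); q=np.zeros_like(m)
    x,y,w,hh=box; q[y:y+hh,x:x+w]=m[y:y+hh,x:x+w]
    c=max(cv2.findContours(q,0,2)[0],key=cv2.contourArea); print(n,cv2.contourArea(c),cv2.approxPolyDP(cv2.convexHull(c),1,True).reshape(-1,2).tolist())
    return im
E
python3 - <<'E'
from h import *
brown('scene',(209,150,85,70)); print(r.observe()['ft_force'])
E
```

```text
scene 94.0 [[247, 173], [248, 196], [245, 197], [235, 188], [235, 185], [239, 179]]
[-4.77977665 -0.62005936 -2.7972538 ]
```

A steady 5 N of resistance with no upward load means the block is pivoting on the mat edge. Continuing the arc.

>>> arm_command(
  series=[
    {"linear": [-0.43, 0, 0.11], "roll": 0},
    {"linear": [-0.43, 0, 0.15], "roll": 0},
    {"linear": [-0.41, 0, 0.18], "roll": 0},
    {"linear": [-0.4, 0, 0.22], "roll": 0},
    {"linear": [-0.38, 0, 0.25], "roll": 0},
  ],
)

```text
clock: 17.52
tcp_pos: [503.1, 106.2, 41.0]
orientation: [[-0.984, -0.178, 0.0], [-0.178, 0.984, -0.0], [-0.0, -0.0, -1.0]]
ft_force: [-4.1, -1.5, -0.6]
grip_width: 55.5
finger_force: 26.4
```

>>> arm_command(
  series=[
    {"linear": [-0.35, 0, 0.28], "roll": 0},
    {"linear": [-0.32, 0, 0.31], "roll": 0},
    {"linear": [-0.3, 0, 0.33], "roll": 0},
    {"linear": [-0.27, 0, 0.36], "roll": 0},
    {"linear": [0, 0, 0], "roll": 0},
  ],
)

```text
clock: 18.15
tcp_pos: [516.7, 108.7, 28.4]
orientation: [[-0.984, -0.178, 0.003], [-0.178, 0.984, 0.001], [-0.003, 0.0, -1.0]]
ft_force: [0.0, -0.9, 2.8]
grip_width: 55.5
finger_force: 27.2
```

Run:
```python
from h import *
im=brown('scene',(209,140,85,80)); s=r.observe();print(s['tcp_pos'],s['ft_force'])
q=proj('scene',(495,103,30)).astype(int)-[37,37]
u=cv2.resize(im[q[1]:q[1]+74,q[0]:q[0]+74],(560,560),interpolation=cv2.INTER_CUBIC);print(q)
cv2.imwrite('pics/c7.png',cv2.convertScaleAbs(u[:,:,::-1],alpha=1.5))
```

```text
scene 237.0 [[254, 174], [257, 183], [250, 197], [247, 198], [241, 189], [240, 184], [250, 174]]
[516.36546092 108.71827598  28.42360092] [-0.05547716  0.15892308  2.09380355]
[222 155]
```

Run:
```python
from h import *
ex=np.array([.985,.174,0]);ey=np.array([-.174,.985,0]);ez=np.array([0,0,1.])
P=np.array([516.4,108.7,33.4])
for ph in(0,45,65,90):
    t=np.radians(ph);bx=np.cos(t)*ex-np.sin(t)*ez;bz=np.sin(t)*ex+np.cos(t)*ez
    print(ph,[ (x,z,y,proj('scene',P+bx*x+bz*z+ey*y).round().tolist()) for x,z in((7.7,9),(7.7,-55),(-48.3,9),(-48.3,-55)) for y in(-28,28)])
```

```text
0 [(7.7, 9, -28, [262.0, 202.0]), (7.7, 9, 28, [273.0, 189.0]), (7.7, -55, -28, [262.0, 212.0]), (7.7, -55, 28, [272.0, 200.0]), (-48.3, 9, -28, [247.0, 192.0]), (-48.3, 9, 28, [258.0, 180.0]), (-48.3, -55, -28, [247.0, 203.0]), (-48.3, -55, 28, [258.0, 191.0])]
45 [(7.7, 9, -28, [263.0, 204.0]), (7.7, 9, 28, [274.0, 191.0]), (7.7, -55, -28, [251.0, 204.0]), (7.7, -55, 28, [262.0, 191.0]), (-48.3, 9, -28, [253.0, 190.0]), (-48.3, 9, 28, [264.0, 177.0]), (-48.3, -55, -28, [241.0, 190.0]), (-48.3, -55, 28, [252.0, 178.0])]
65 [(7.7, 9, -28, [263.0, 204.0]), (7.7, 9, 28, [274.0, 192.0]), (7.7, -55, -28, [248.0, 199.0]), (7.7, -55, 28, [259.0, 187.0]), (-48.3, 9, -28, [257.0, 191.0]), (-48.3, 9, 28, [268.0, 179.0]), (-48.3, -55, -28, [241.0, 186.0]), (-48.3, -55, 28, [253.0, 174.0])]
90 [(7.7, 9, -28, [262.0, 205.0]), (7.7, 9, 28, [273.0, 192.0]), (7.7, -55, -28, [245.0, 194.0]), (7.7, -55, 28, [257.0, 182.0]), (-48.3, 9, -28, [263.0, 195.0]), (-48.3, 9, 28, [274.0, 182.0]), (-48.3, -55, -28, [245.0, 184.0]), (-48.3, -55, 28, [257.0, 171.0])]
```

The brown outline has corners at (248,198), (241,187) and (254,174), which matches a 65° tilt. A little lower, then release.

>>> arm_command(
  series=[
    {"linear": [-0.25, 0, 0.35], "roll": 0},
    {"linear": [-0.2, 0, 0.3], "roll": 0},
    {"linear": [0, 0, 0], "roll": 0},
    {"linear": [0, 0, 0], "roll": 0},
    {"linear": [0, 0, 0], "roll": 0},
  ],
)

```text
clock: 18.82
tcp_pos: [519.3, 109.2, 21.5]
orientation: [[-0.984, -0.178, -0.0], [-0.178, 0.984, 0.0], [0.0, 0.0, -1.0]]
ft_force: [-0.1, 0.5, 2.9]
grip_width: 55.4
finger_force: 28.7
```

>>> arm_command(
  series=[
    {"linear": [0, 0, 0], "roll": 0},
    {"linear": [0, 0, 0], "roll": 0},
    {"linear": [0, 0, 0], "roll": 0},
    {"linear": [0, 0, -2], "roll": 0},
    {"linear": [0, 0, -3], "roll": 0},
  ],
  jaw=0,
)

```text
clock: 19.45
tcp_pos: [518.3, 109.0, 71.1]
orientation: [[-0.984, -0.178, -0.003], [-0.178, 0.984, -0.001], [0.003, -0.0, -1.0]]
ft_force: [0.1, -0.9, 0.3]
grip_width: 84.9
finger_force: 0.0
```

Run:
```python
from h import *
brown('scene',(225,140,70,80)); s=r.observe();print(s['clock'],s['tcp_pos'],s['ft_force'])
ex=np.array([.985,.174,0]);ey=np.array([-.174,.985,0]);ez=np.array([0,0,1.])
c=np.array([577,117,0])-110*ex
for dx in(0,64): print([proj('scene',c+ex*dx+ey*y+ez*z).round(1).tolist() for y in(-28,28) for z in(4,60)])
```

```text
scene 151.5 [[253, 175], [258, 176], [260, 203], [259, 204], [245, 197], [243, 193], [244, 185]]
19.5 [521.24845802 109.59276273  75.42961681] [1.20818134 0.85276783 2.568252  ]
[[246.7, 199.0], [246.5, 189.2], [257.7, 186.9], [257.8, 176.9]]
[[263.3, 210.0], [263.6, 200.4], [274.2, 197.5], [274.9, 187.7]]
```

>>> arm_command(
  series=[
    {"linear": [0, 0, -3], "roll": 0},
    {"linear": [0, 0, -5], "roll": 0},
    {"linear": [0, 0, -5], "roll": 0},
    {"linear": [0, 0, 0], "roll": 0},
    {"linear": [0, 0, 0], "roll": 0},
  ],
)

```text
clock: 20.12
tcp_pos: [519.2, 109.2, 201.3]
orientation: [[-0.984, -0.178, -0.0], [-0.178, 0.984, -0.0], [0.0, -0.0, -1.0]]
ft_force: [0.4, -0.5, -0.3]
grip_width: 85.6
finger_force: 0.0
```

Run:
```python
from h import *
im=brown('scene',(225,140,70,80)); tp=brown('top',(210,150,80,80)); s=r.observe();print(s['tcp_pos'])
cv2.imwrite('pics/s8.png',im[:,:,::-1]);cv2.imwrite('pics/t8.png',tp[:,:,::-1])
q=[222,150];p=[225,165]
up=lambda im,q:cv2.resize(im[q[1]:q[1]+74,q[0]:q[0]+50],(400,592),interpolation=cv2.INTER_CUBIC)
cv2.imwrite('pics/c8.png',cv2.convertScaleAbs(np.hstack([up(im,q),up(tp,p)])[:,:,::-1],alpha=1.5))
```

```text
scene 512.0 [[255, 174], [269, 185], [268, 195], [260, 204], [255, 203], [245, 197], [243, 194], [243, 187]]Traceback (most recent call last):
  File "<stdin>", line 2, in <module>
  File "h.py", line 29, in brown
    c=max(cv2.findContours(q,0,2)[0],key=cv2.contourArea); print(n,cv2.contourArea(c),cv2.approxPolyDP(cv2.convexHull(c),1,True).reshape(-1,2).tolist())
ValueError: max() iterable argument is empty
```

Run:
```python
from h import *
im=snap('scene'); h=cv2.cvtColor(im,cv2.COLOR_RGB2HSV)
ex=np.array([.985,.174]);ey=np.array([-.174,.985]);c=np.array([577,117])-110*ex
for u,z in(((242.7,186.5),60),((255,173.6),60),((269.5,185),60),((245,197.5),4),((260,204.5),4)):
    w=ray('scene',u,z)[:2];print(u,w.round(1),((w-c)@ex).round(1),((w-c)@ey).round(1))
# profile along top face centre line, sat/value
s0=c+ey*0
for d in range(-16,72,4):
    p=[*(s0+ex*d),60];u=proj('scene',p);v=cv2.getRectSubPix(im,(1,1),(float(u[0]),float(u[1])))[0,0];print(d,v.tolist(),end=' ')
cv2.imwrite('pics/s8.png',im[:,:,::-1])
cv2.imwrite('pics/c8.png',cv2.convertScaleAbs(cv2.resize(im[150:224,215:289],(592,592),interpolation=cv2.INTER_CUBIC)[:,:,::-1],alpha=1.5))
```

```text
(242.7, 186.5) [458.6  68.5] -15.0 -27.2
(255, 173.6) [449.  127.4] -14.2 32.5
(269.5, 185) [508.9 131.4] 45.5 26.1
(245, 197.5) [466.   70.1] -7.4 -26.9
(260, 204.5) [515.7  87.2] 44.5 -18.6
-16 [108, 88, 76] -12 [97, 67, 48] -8 [100, 64, 40] -4 [105, 68, 43] 0 [110, 71, 44] 4 [115, 75, 47] 8 [121, 78, 51] 12 [127, 83, 54] 16 [129, 84, 54] 20 [133, 86, 55] 24 [135, 87, 56] 28 [138, 90, 58] 32 [138, 89, 57] 36 [137, 89, 57] 40 [123, 78, 50] 44 [94, 58, 39] 48 [68, 40, 28] 52 [47, 27, 17] 56 [44, 25, 19] 60 [53, 38, 31] 64 [96, 85, 75] 68 [151, 141, 126]
```

View pics/c8.png

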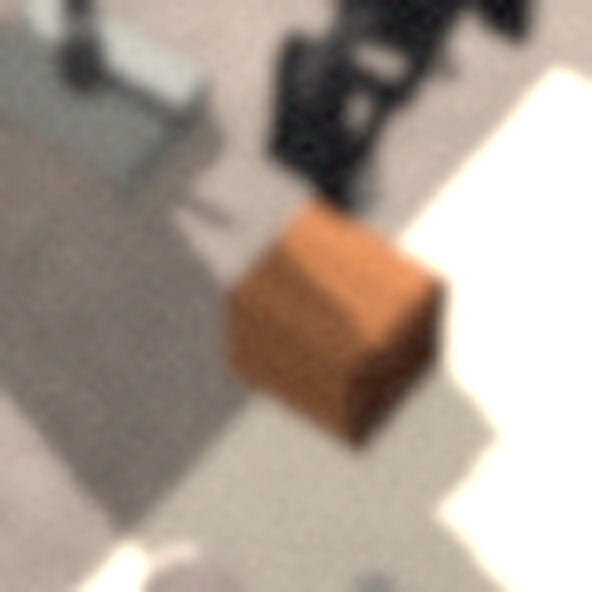

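The crop shows the block lying on its side. Its top face has corners (315,205), (442,285), (345,360) and (228,310), and the dark base plate faces +x. It overhangs the front edge by about 14 mm. One more tip in the same direction stands it right way up, so I'll carry it back in front of the edge.

```bash
python3 -c "
from h import *
s=r.observe();print(s['tcp_pos'],yang(s))
go((485.9,100.9,41),100)"
```

```text
[518.26392898 108.98899733 199.97432523] 100.2420184034457
roll rad 0.0042 shift cm [ 3.33 -0.23 15.9 ] rows>= 2.6
```

>>> arm_command(
  series=[
    {"linear": [1.65, -0.1, 3], "roll": 0},
    {"linear": [1.65, -0.1, 4], "roll": 0},
    {"linear": [0, 0, 4], "roll": 0},
    {"linear": [0, 0, 3], "roll": 0},
    {"linear": [0, 0, 1.9], "roll": 0},
  ],
)

```text
clock: 20.9
tcp_pos: [485.0, 100.9, 39.9]
orientation: [[-0.984, -0.178, -0.005], [-0.178, 0.984, -0.001], [0.005, -0.0, -1.0]]
ft_force: [-0.3, -0.7, -0.6]
grip_width: 85.2
finger_force: 0.0
```

>>> arm_command(
  series=[
    {"linear": [0, 0, 0], "roll": 0},
    {"linear": [0, 0, 0], "roll": 0},
    {"linear": [0, 0, 0], "roll": 0},
    {"linear": [0, 0, 0], "roll": 0},
    {"linear": [0, 0, 0], "roll": 0},
  ],
  jaw=255,
  force=40,
)

```text
clock: 21.52
tcp_pos: [487.5, 101.4, 42.9]
orientation: [[-0.984, -0.178, 0.001], [-0.178, 0.984, 0.0], [-0.001, -0.0, -1.0]]
ft_force: [-0.2, 0.6, -1.8]
grip_width: 55.3
finger_force: 44.2
```

>>> arm_command(
  series=[
    {"linear": [0, 0, -0.5], "roll": 0},
    {"linear": [0, 0, -1.5], "roll": 0},
    {"linear": [1.9, 0, 0], "roll": 0},
    {"linear": [1.9, 0, 0], "roll": 0},
    {"linear": [1.8, 0, 0], "roll": 0},
  ],
)

```text
clock: 22.15
tcp_pos: [431.7, 91.3, 63.0]
orientation: [[-0.984, -0.178, 0.0], [-0.178, 0.984, 0.0], [-0.0, 0.0, -1.0]]
ft_force: [-1.5, 0.3, -1.7]
grip_width: 55.4
finger_force: 44.3
```

>>> arm_command(
  series=[
    {"linear": [0, 0, 0], "roll": 0},
    {"linear": [0, 0, 1], "roll": 0},
    {"linear": [0, 0, 1], "roll": 0},
    {"linear": [0, 0, 0.2], "roll": 0},
    {"linear": [0, 0, 0], "roll": 0},
  ],
)

```text
clock: 22.78
tcp_pos: [432.1, 91.4, 40.1]
orientation: [[-0.984, -0.178, -0.001], [-0.178, 0.984, -0.0], [0.001, -0.0, -1.0]]
ft_force: [-0.5, -0.6, -1.2]
grip_width: 55.9
finger_force: 44.3
```

>>> arm_command(
  series=[
    {"linear": [0, 0, 0.12], "roll": 0},
    {"linear": [0, 0, 0], "roll": 0},
    {"linear": [0, 0, 0], "roll": 0},
    {"linear": [0, 0, 0], "roll": 0},
    {"linear": [0, 0, 0], "roll": 0},
  ],
)

```text
clock: 23.4
tcp_pos: [432.3, 91.4, 39.5]
orientation: [[-0.984, -0.178, 0.0], [-0.178, 0.984, 0.0], [-0.0, 0.0, -1.0]]
ft_force: [0.1, 0.6, -2.3]
grip_width: 55.3
finger_force: 44.3
```

>>> arm_command(
  series=[
    {"linear": [0, 0, 0], "roll": 0},
    {"linear": [0, 0, 0], "roll": 0},
    {"linear": [0, 0, 0], "roll": 0},
    {"linear": [-0.8, 0, -0.1], "roll": 0},
    {"linear": [-0.85, 0, -0.1], "roll": 0},
  ],
  jaw=0,
)

```text
clock: 24.02
tcp_pos: [449.4, 94.6, 41.6]
orientation: [[-0.984, -0.178, 0.001], [-0.178, 0.984, 0.0], [-0.001, 0.0, -1.0]]
ft_force: [-1.1, 0.4, 0.5]
grip_width: 85.2
finger_force: 0.0
```

>>> arm_command(
  series=[
    {"linear": [0, 0, 0], "roll": 0},
    {"linear": [0, 0, 0], "roll": 0},
    {"linear": [0, 0, 0], "roll": 0},
    {"linear": [0, 0, 0], "roll": 0},
    {"linear": [0, 0, 0], "roll": 0},
  ],
  jaw=255,
  force=25,
)

```text
clock: 24.65
tcp_pos: [448.5, 94.4, 41.5]
orientation: [[-0.984, -0.178, 0.0], [-0.178, 0.984, 0.0], [-0.0, -0.0, -1.0]]
ft_force: [0.8, 0.5, 0.5]
grip_width: 55.6
finger_force: 27.6
```

>>> arm_command(
  series=[
    {"linear": [0, 0, -0.06], "roll": 0},
    {"linear": [-0.25, 0, 0], "roll": 0},
    {"linear": [-0.25, 0, 0], "roll": 0},
    {"linear": [-0.2, 0, 0], "roll": 0},
    {"linear": [0, 0, 0], "roll": 0},
  ],
)

```text
clock: 25.28
tcp_pos: [455.6, 95.7, 42.0]
orientation: [[-0.984, -0.178, 0.0], [-0.178, 0.984, 0.0], [-0.0, -0.0, -1.0]]
ft_force: [-0.4, -0.0, -1.2]
grip_width: 55.7
finger_force: 27.5
```

>>> arm_command(
  series=[
    {"linear": [-0.1, 0, 0], "roll": 0},
    {"linear": [-0.1, 0, 0], "roll": 0},
    {"linear": [-0.1, 0, 0], "roll": 0},
    {"linear": [0, 0, 0], "roll": 0},
    {"linear": [0, 0, 0], "roll": 0},
  ],
)

```text
clock: 25.9
tcp_pos: [456.8, 95.9, 41.6]
orientation: [[-0.984, -0.178, -0.003], [-0.178, 0.984, -0.0], [0.003, 0.0, -1.0]]
ft_force: [-3.9, -1.0, 0.2]
grip_width: 55.7
finger_force: 27.6
```

>>> arm_command(
  series=[
    {"linear": [-0.45, 0, -0.1], "roll": 0},
    {"linear": [-0.55, 0, -0.08], "roll": 0},
    {"linear": [-0.55, 0, -0.02], "roll": 0},
    {"linear": [-0.54, 0, 0.05], "roll": 0},
    {"linear": [0, 0, 0], "roll": 0},
  ],
)

```text
clock: 26.52
tcp_pos: [476.9, 99.5, 42.7]
orientation: [[-0.984, -0.178, -0.004], [-0.178, 0.984, -0.001], [0.004, -0.0, -1.0]]
ft_force: [-4.5, -0.1, -1.4]
grip_width: 55.7
finger_force: 27.1
```

>>> arm_command(
  series=[
    {"linear": [-0.54, 0, 0.12], "roll": 0},
    {"linear": [-0.51, 0, 0.19], "roll": 0},
    {"linear": [-0.49, 0, 0.25], "roll": 0},
    {"linear": [-0.45, 0, 0.31], "roll": 0},
    {"linear": [0, 0, 0], "roll": 0},
  ],
)

```text
clock: 27.15
tcp_pos: [498.1, 103.3, 34.6]
orientation: [[-0.984, -0.178, -0.001], [-0.178, 0.984, -0.0], [0.001, -0.0, -1.0]]
ft_force: [-4.6, -1.5, 0.9]
grip_width: 55.3
finger_force: 27.3
```

Run:
```python
from h import *
im=brown('scene',(215,140,80,80)); s=r.observe();print(s['tcp_pos'],s['ft_force'])
ex=np.array([.985,.174,0]);ey=np.array([-.174,.985,0]);ez=np.array([0,0,1.])
P=s['tcp_pos']+[0,0,5]
for ph in(0,35,50,60):
    t=np.radians(ph);bx=np.cos(t)*ex-np.sin(t)*ez;bz=np.sin(t)*ex+np.cos(t)*ez
    print(ph,[ (x,z,y,proj('scene',P+bx*x+bz*z+ey*y).round().tolist()) for x,z in((14,10),(14,-46),(-50,10),(-50,-46)) for y in(-28,28)])
```

```text
scene 176.0 [[248, 172], [251, 181], [244, 195], [237, 187], [236, 183], [245, 173]]
[498.02547601 103.29025156  34.6065063 ] [-3.20116836 -0.71615189  0.48764581]
0 [(14, 10, -28, [258.0, 199.0]), (14, 10, 28, [269.0, 186.0]), (14, -46, -28, [258.0, 208.0]), (14, -46, 28, [269.0, 196.0]), (-50, 10, -28, [241.0, 188.0]), (-50, 10, 28, [253.0, 175.0]), (-50, -46, -28, [242.0, 197.0]), (-50, -46, 28, [253.0, 185.0])]
35 [(14, 10, -28, [259.0, 201.0]), (14, 10, 28, [270.0, 188.0]), (14, -46, -28, [251.0, 203.0]), (14, -46, 28, [261.0, 191.0]), (-50, 10, -28, [245.0, 185.0]), (-50, 10, 28, [257.0, 173.0]), (-50, -46, -28, [237.0, 188.0]), (-50, -46, 28, [248.0, 176.0])]
50 [(14, 10, -28, [259.0, 202.0]), (14, 10, 28, [270.0, 189.0]), (14, -46, -28, [248.0, 200.0]), (14, -46, 28, [259.0, 188.0]), (-50, 10, -28, [248.0, 186.0]), (-50, 10, 28, [259.0, 173.0]), (-50, -46, -28, [237.0, 185.0]), (-50, -46, 28, [248.0, 173.0])]
60 [(14, 10, -28, [259.0, 202.0]), (14, 10, 28, [270.0, 189.0]), (14, -46, -28, [246.0, 198.0]), (14, -46, 28, [257.0, 186.0]), (-50, 10, -28, [250.0, 186.0]), (-50, 10, 28, [262.0, 174.0]), (-50, -46, -28, [237.0, 183.0]), (-50, -46, 28, [249.0, 171.0])]
```

The outline at (236,183), (248,172) and (244,195) matches about 56° of tilt. The grip holds it firmly, so I'll lift it, carry it over its place, and roll it flat by pressing its low edge on the mat.

>>> arm_command(
  series=[
    {"linear": [0, 0, -1.5], "roll": 0},
    {"linear": [0, 0, -2.5], "roll": 0},
    {"linear": [-3, 0, 0], "roll": 0},
    {"linear": [-3.5, 0, 0], "roll": 0},
    {"linear": [-3.5, 0, 0], "roll": 0},
  ],
)

```text
clock: 27.82
tcp_pos: [600.5, 121.9, 75.8]
orientation: [[-0.984, -0.178, 0.006], [-0.178, 0.984, 0.001], [-0.006, 0.0, -1.0]]
ft_force: [0.1, -0.5, -1.3]
grip_width: 55.6
finger_force: 27.7
```

```bash
python3 -c "
from h import *
s=r.observe();print(s['tcp_pos'],yang(s),s['ft_force'])
go((599,120.9,42),100)
brown('scene',(225,140,90,90))
ex=np.array([.985,.174,0]);ey=np.array([-.174,.985,0]);ez=np.array([0,0,1.])
P=s['tcp_pos']+[0,0,5]
for ph in(50,60):
    t=np.radians(ph);bx=np.cos(t)*ex-np.sin(t)*ez;bz=np.sin(t)*ex+np.cos(t)*ez
    print(ph,[ (x,z,y,proj('scene',P+bx*x+bz*z+ey*y).round().tolist()) for x,z in((14,-46),(-50,-46)) for y in(-28,28)])
"
```

```text
[600.50932853 121.8648934   75.81415939] 100.24747921026609 [ 0.13931123 -0.47206429 -1.25266495]
roll rad 0.0043 shift cm [ 0.17 -0.07  3.38] rows>= 0.5
scene 233.0 [[279, 182], [282, 188], [280, 196], [274, 208], [264, 194], [274, 183]]
50 [(14, -46, -28, [276.0, 211.0]), (14, -46, 28, [287.0, 199.0]), (-50, -46, -28, [265.0, 195.0]), (-50, -46, 28, [276.0, 183.0])]
60 [(14, -46, -28, [274.0, 209.0]), (14, -46, 28, [285.0, 197.0]), (-50, -46, -28, [265.0, 194.0]), (-50, -46, 28, [277.0, 181.0])]
```

>>> arm_command(
  series=[
    {"linear": [0, 0, 1.2], "roll": 0},
    {"linear": [0.1, 0, 1.2], "roll": 0},
    {"linear": [0.05, 0, 1], "roll": 0},
    {"linear": [0, 0, 0], "roll": 0},
    {"linear": [0, 0, 0], "roll": 0},
  ],
)

```text
clock: 28.5
tcp_pos: [595.3, 120.9, 41.0]
orientation: [[-0.984, -0.178, 0.0], [-0.178, 0.984, 0.0], [-0.0, 0.0, -1.0]]
ft_force: [-1.0, -0.2, -1.5]
grip_width: 55.6
finger_force: 27.6
```

>>> arm_command(
  series=[
    {"linear": [-0.1, 0, 0.3], "roll": 0},
    {"linear": [-0.2, 0, 0.3], "roll": 0},
    {"linear": [-0.2, 0, 0.3], "roll": 0},
    {"linear": [0, 0, 0], "roll": 0},
    {"linear": [0, 0, 0], "roll": 0},
  ],
)

```text
clock: 29.12
tcp_pos: [601.8, 122.1, 33.4]
orientation: [[-0.984, -0.178, 0.003], [-0.178, 0.984, 0.001], [-0.003, 0.0, -1.0]]
ft_force: [0.1, -0.7, 5.8]
grip_width: 55.6
finger_force: 29.8
```

>>> arm_command(
  series=[
    {"linear": [-0.25, 0, 0.3], "roll": 0},
    {"linear": [-0.2, 0, 0.3], "roll": 0},
    {"linear": [-0.2, 0, 0.3], "roll": 0},
    {"linear": [-0.12, 0, 0.25], "roll": 0},
    {"linear": [0, 0, 0], "roll": 0},
  ],
)

```text
clock: 29.75
tcp_pos: [610.7, 123.7, 22.6]
orientation: [[-0.984, -0.178, 0.006], [-0.178, 0.984, 0.001], [-0.006, 0.0, -1.0]]
ft_force: [0.5, -0.2, 8.1]
grip_width: 55.6
finger_force: 32.8
```

```bash
python3 -c "
from h import *
s=r.observe();print(s['tcp_pos'],s['ft_force'])
brown('scene',(225,140,90,90))
ex=np.array([.985,.174,0]);ey=np.array([-.174,.985,0]);ez=np.array([0,0,1.])
P=s['tcp_pos']+[0,0,5]
for ph in(60,70,80):
    t=np.radians(ph);bx=np.cos(t)*ex-np.sin(t)*ez;bz=np.sin(t)*ex+np.cos(t)*ez
    print(ph,[ (x,z,y,(P+bx*x+bz*z)[2].round(),proj('scene',P+bx*x+bz*z+ey*y).round().tolist()) for x,z in((14,-46),(-50,-46)) for y in(-28,28)])
"
```

```text
[610.65088906 123.6990548   22.57621887] [ 0.47576096 -0.1998786   8.14744538]
scene 238.5 [[279, 190], [281, 191], [283, 205], [281, 210], [276, 215], [274, 215], [267, 202], [276, 191]]
60 [(14, -46, -28, np.float64(-8.0), [276.0, 220.0]), (14, -46, 28, np.float64(-8.0), [287.0, 207.0]), (-50, -46, -28, np.float64(48.0), [268.0, 205.0]), (-50, -46, 28, np.float64(48.0), [279.0, 192.0])]
70 [(14, -46, -28, np.float64(-1.0), [274.0, 218.0]), (14, -46, 28, np.float64(-1.0), [285.0, 205.0]), (-50, -46, -28, np.float64(59.0), [269.0, 204.0]), (-50, -46, 28, np.float64(59.0), [280.0, 191.0])]
80 [(14, -46, -28, np.float64(6.0), [273.0, 216.0]), (14, -46, 28, np.float64(6.0), [284.0, 203.0]), (-50, -46, -28, np.float64(69.0), [271.0, 203.0]), (-50, -46, 28, np.float64(69.0), [282.0, 191.0])]
```

The tilt is now about 77° with the low edge on the mat. Releasing so it settles on its base, then lifting clear.

>>> arm_command(
  series=[
    {"linear": [0, 0, 0], "roll": 0},
    {"linear": [0, 0, 0], "roll": 0},
    {"linear": [0, 0, 0], "roll": 0},
    {"linear": [0, 0, -2], "roll": 0},
    {"linear": [0, 0, -3], "roll": 0},
  ],
  jaw=0,
)

```text
clock: 30.42
tcp_pos: [606.3, 122.9, 69.3]
orientation: [[-0.984, -0.178, -0.004], [-0.178, 0.984, -0.001], [0.004, -0.0, -1.0]]
ft_force: [1.3, -0.4, 0.2]
grip_width: 85.2
finger_force: 0.0
```

>>> arm_command(
  series=[
    {"linear": [0, 0, -4], "roll": 0},
    {"linear": [4, 0, -5], "roll": 0},
    {"linear": [5, 2, -5], "roll": 0},
    {"linear": [5, 4, -3], "roll": 0},
    {"linear": [5, 4, 0], "roll": 0},
  ],
)

```text
clock: 31.05
tcp_pos: [420.1, 183.1, 230.4]
orientation: [[-0.984, -0.176, 0.005], [-0.176, 0.984, 0.002], [-0.005, 0.002, -1.0]]
ft_force: [0.4, 1.2, 0.6]
grip_width: 85.8
finger_force: 0.0
```

```bash
cat > m.py <<'E'
from h import *
im=brown('scene',(245,160,50,65)); s=r.observe();print(s['clock'],s['tcp_pos'])
tp=snap('top','t9.png'); cv2.imwrite('pics/s9.png',im[:,:,::-1])
h=cv2.cvtColor(tp,cv2.COLOR_RGB2HSV); m=((h[...,1]>85)&(h[...,0]<22)).astype(np.uint8); m[:,:205]=0;m[:130]=0;m[220:]=0;m[:,275:]=0
cs=cv2.findContours(m,0,2)[0]
if cs:
    c=max(cs,key=cv2.contourArea);print('top',cv2.contourArea(c),cv2.approxPolyDP(cv2.convexHull(c),1,True).reshape(-1,2).tolist())
ex=np.array([.985,.174,0]);ey=np.array([-.174,.985,0]);ez=np.array([0,0,1.])
c=np.array([596.7,120.5,0])
for n in('scene','top'): print('pred',n,[proj(n,c+ex*x+ey*y+ez*z).round(1).tolist() for z in(4,68) for x,y in((-28,-28),(-28,28),(28,28),(28,-28))])
E
python3 m.py
```

```text
scene 399.5 [[285, 195], [294, 200], [294, 219], [290, 224], [286, 224], [276, 217], [276, 207]]
31.1 [410.95661384 184.25226584 228.67145571]
top 415.0 [[244, 150], [248, 166], [248, 173], [231, 176], [226, 154]]
pred scene [[273.4, 216.6], [284.2, 204.0], [299.3, 213.7], [288.6, 226.7], [274.2, 205.8], [285.4, 192.9], [301.1, 202.8], [290.0, 216.1]]
pred top [[248.2, 173.7], [229.9, 178.0], [225.8, 160.5], [243.9, 156.3], [247.9, 167.7], [228.7, 172.2], [224.3, 153.8], [243.4, 149.4]]
```

```bash
sed -i 's/(245,160,50,65)/(255,175,55,60)/' m.py
cat >> m.py <<'E'
def fit(n,box,im,s0=85):
    h=cv2.cvtColor(im,cv2.COLOR_RGB2HSV); m=np.zeros(h.shape[:2],np.uint8);x,y,w,hh=box
    m[y:y+hh,x:x+w]=((h[...,1]>s0)&(h[...,0]<25))[y:y+hh,x:x+w]
    u=cv2.resize(h[y:y+hh,x:x+w,1],None,fx=4,fy=4,interpolation=cv2.INTER_CUBIC)
    return m
g=cv2.cvtColor(tp,cv2.COLOR_RGB2GRAY)
print('holes top',[int(g[tuple(np.round(proj('top',c+ex*x+ey*y+ez*68)).astype(int)[::-1])]) for x in(-13,0,13) for y in(-13,0,13)])
a=cv2.resize(im[175:235,255:315],(400,400),interpolation=cv2.INTER_CUBIC);b=cv2.resize(tp[135:195,208:268],(400,400),interpolation=cv2.INTER_CUBIC)
A=im[140:290,210:350];B=tp[110:230,165:325]
cv2.imwrite('pics/c9.png',cv2.convertScaleAbs(np.vstack([np.hstack([a,b]),np.hstack([cv2.resize(A[:70],(400,200)),cv2.resize(B[:80],(400,200))])])[:,:,::-1],alpha=1.3))
E
python3 m.py
```

```text
scene 472.5 [[285, 196], [288, 196], [300, 203], [299, 212], [289, 225], [276, 217], [276, 206]]
31.2 [416.94149657 182.58574649 228.25098821]
top 415.0 [[244, 150], [248, 166], [248, 173], [231, 176], [226, 154]]
pred scene [[273.4, 216.6], [284.2, 204.0], [299.3, 213.7], [288.6, 226.7], [274.2, 205.8], [285.4, 192.9], [301.1, 202.8], [290.0, 216.1]]
pred top [[248.2, 173.7], [229.9, 178.0], [225.8, 160.5], [243.9, 156.3], [247.9, 167.7], [228.7, 172.2], [224.3, 153.8], [243.4, 149.4]]
holes top [66, 74, 62, 77, 81, 76, 58, 73, 58]
```

View pics/c9.png

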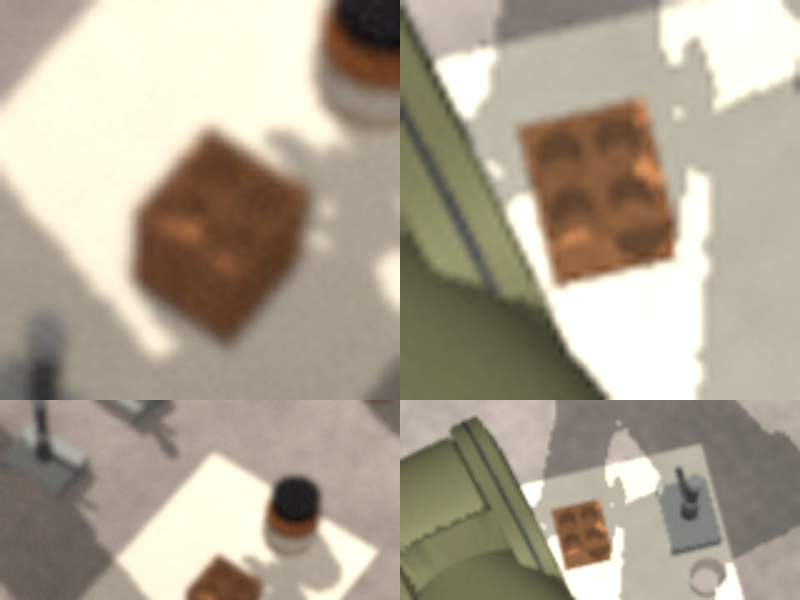

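The block stands upright with its four holes on top, at top crop (557,150), (620,135), (572,205) and (632,190). It is square to the mat and within about 2 mm of the target in both views. The crucible stands in front of the burner base at bottom-right crop (707,577), the jar hasn't moved, and the arm is clear. Handing in.

```bash
python3 -c "
from cell import r
print(r.job_done())"
```

```text
the job is handed in; nothing more can be done
None
```

I handed the job in at about 31 s. The crucible stands upright about 2 cm in front of the burner's base, and the tube block is right way up with its holes on top, square to the mat and within about 2 mm of midway between burner and jar. The jar and the other things were left where they were.

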